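Load a battery stick into the spring clips of the cell tester

ROBOT

A 6-joint arm with a two-finger parallel gripper is mounted at the origin on the work surface. World frame = base frame: x ahead of the robot, y to its left, z up, the work surface at z = 0. Lengths are in m, angles in degrees, forces in N, time in s.
With the tool pointing down it reaches from about 0.35 to 0.875 m from the base axis. Payload 4.2 kg.
Tool frame: the origin (TCP) lies at the very end of the fingers, on their centre line; the grasp point (between the pads) lies 19 mm behind it (r.grip_point_offset is the distance from the TCP to the grasp point, in m); z points along the fingers, y is the line along which they close (so a half turn about z gives the same grasp; the last joint's range is limited). The gripper opens to 87 mm and grips with 3 to 60 N. Pads are 19 mm wide; open, the fingers measure 117 mm over their backs; the gripper's body (75 mm by 190 mm) begins 51 mm behind the grasp point.
Start: joints at [85.806, 22.042, 0.453, 0, -68.411, -14.817], TCP at [0.204, 0.591, 0.223] pointing down, gripper open.
Joint ranges: [-179.83, 179.83], [-69.29, 118.12], [-61.27, 80.66], [-181.25, 117.63], [-171.15, -9.14], [-177.46, 177.46]. Speed limits (degrees/s): [159.86, 159.86, 180, 180, 180, 180].

INTERFACE

Orientations are given as a 3x3 rotation matrix whose columns are the frame's x, y, z axes.
In Python, from station import r gives the robot as it stands.
- The arm moves only by the tool move_arm, never from a script. Its argument "series" is a list of rows, each a list of 3 entries, a list of its own where there are three numbers: the turn, a rotation vector about the tool's x, y, z as a fraction of full scale, then the shift along the tool's x, y, z as a fraction of full scale, then the opening, from 0 (shut) to 1 (fully open). A call has 1 to 12 rows; each row shifts and turns the commanded pose from where the row before left it, along the tool's axes as they then stand; what a row does not reach is not made up. Full scale, the value 1, is 0.5 m for a shift and 0.1 rad for a turn. A row lasts 1/10 s, in which the tool goes at most 50 mm and 8.59 degrees, less where a joint would pass 70% of its speed; a pose out of reach is approached as far as the arm can. A call with a number of a shift or a turn outside -1 to 1 is refused whole. A call with a gripper value outside its range is refused whole. The fingers move at their own pace and stop on an object; the grip force is fixed at half the most. Time passes only in rows, so rows that do not move let the fingers close. It gives the time, the measured TCP pose, the force, the opening and the grip force at its end, in the units of the state.
- r.sense(): the state, without advancing time (a new reading comes with each control period).
- r.capture(name): name is "side" or "top" or "wrist"; returns a dict with "img" (400x640x3 uint8, red, green, blue), "fx", "fy", "cx", "cy" (pixels), "origin" and "orientation" of the camera in the world. Camera axes: x right, y up, looking along -z (the intrinsics and any distortion apply to the point x, -y, -z); pixel columns grow to the right and rows downward; lengths in m; the calibration is good to about 2 mm. A picture is of the moment at which its call begins. There is no depth.
- r.finish_job(): hands the job in; it is judged then, once.
Trained networks look in the newest picture that a camera, given by its name, has taken for a name from the list of things; names that differ only in an ending like _2 or _b are one class to them, and where a whole thing is asked for, a point or a joint stands for the part that bears it (a point fixed in the world has none). Each returns a list of dicts, best first, with "score" (0 to 1); they miss things now and then, are a little off and sometimes report something else, mostly with a low value. They report only what shows in the picture. A call takes as long as a camera call. They do not tell look-alikes from the thing itself.
- r.cut_out(target, camera): "pixels" (400x640 bool, what is visible of it) and "centre" ([column, row] in pixels, amid what is visible of it).
- r.pinpoint(target, camera): "centre" ([column, row] in pixels: a listed point, or the origin of a listed thing).
The state is a dict: "time_s": time; "joints": joint angles; "joint_velocities": joint speeds; "effort": joint torques, N m; "tcp_pos": TCP position; "ee_rot": TCP orientation; "wrist_force": force on the tool from outside, world axes, zero at the start; "moment": the same for the moment, N m; "gripper_width": opening from 0.0 (shut) to 1.0 (fully open); "gripper_force": force on a finger pad.
Only numpy, scipy, OpenCV 4.12 (cv2) and the standard library are available. Lean on these libraries where they do the work, as an engineer would, in place of code of your own. Each camera call takes 0.05 s, during which the arm holds its last target. There are 200 camera calls.

TASK

On the repair bench three battery cells lie in a grey rack. Take the one that is both thick and long (the two-cell stick) and snap it sideways into the pair of spring clips on the cell tester, pressed fully home in both clips and roughly centred between them; either end may point either way. Do not drop it, and leave the thin stick and the short cell lying in the rack.

Things in the scene. Friction and masses are not known exactly. Their poses are not given: they have to be found in the camera images.
- stick_center (a point): Thick long battery stick, to be loaded: teal-sleeved cylinder 26 mm dia, 130 mm long, 180 g, grey ring at mid-length. Point: its centre, half-way along its axis; x = long axis. Starts level, axis 34 mm above the table, in one of three places of a fixed grey rack, on two 8 mm wide V supports (31 mm high) 26 mm either side of the place's middle (its centre within 10 mm of that).
- holder: Fixed cell tester, two steel C clips open upwards. Origin on table midway between them; x along the seated cell, z up. Clips at x = -42 and +42 mm, each 12 wide; mouth 36 wide at z 65, throat 19 at z 51, seat for 26 dia, axis home at z 42. Sprung jaws: 10 to 20 N straight down snaps a stick in; they centre it. 72 mm free between clips, bed top z 10. Case 48 high from x = +90 to +166, 80 wide.
- thin_stick_center (a point): Thin long stick, to be left alone: teal-sleeved cylinder 18 mm dia, 130 mm long. Point: its centre, 29 mm above the table; x = long axis. In another place of the rack; the places lie side by side, parallel, 80 mm from axis to axis. Between a place's V supports 44 mm are free for fingers, down to the rack's base plate, 6 mm thick.
- short_cell_center (a point): Short thick single cell, to be left alone: teal-sleeved cylinder 26 mm dia, 65 mm long. Point: its centre, 34 mm above the table; x = long axis. In the remaining place of the rack.
Mind the look-alikes: they are no part of the job. What is shaped like the part that bears stick_center but blue or green is not meant.

How it is judged (in metres and radians):
At the end, for the whole second after the job is handed in: The thick long stick lies at rest in both spring clips, its axis within 4 mm of the seated height and 5 mm sideways of the clips' line, parallel to it within 8.6 degrees, and its centre within 15 mm of the midpoint between the clips (x of stick_center in the frame of holder between -0.015 and 0.015 m and y of stick_center in the frame of holder between -0.005 and 0.005 m and z of stick_center in the frame of holder between 0.038 and 0.046 m and angle between the x axis of stick_center and the x axis of holder, either way round below 0.15 rad and linear speed of stick below 0.02 m/s); the robot touches nothing.
It fails at once if the thin stick or the short cell is moved more than 30 mm (distance of any of thin_stick_center, short_cell_center from where it was at the start of the episode above 0.03 m).
It fails at once if the thick stick is dropped (falls free at over 0.8 m/s) (linear speed of stick above 0.8 m/s and not (contact force between stick and the fingers above 0.05 N)).
It also fails if it takes over 42 s, if anything falls off the work surface, if the arm or the gripper's body presses on something with over 40 N, if the wrist force passes 120 N, or if a joint passes its speed limit or range.

## Working session

There is one attempt and no reset: what is moved stays moved. The work goes in short steps, Python scripts to look and compute and a tool call to move; the robot and the scene stay as the last step left them, time stands still between calls to the robot, and variables do not carry over. Pictures are saved under pics/ and viewed, at most 10 in all, crops included, and the job is handed in when it is done.

Besides the shell and the picture viewer there is one more tool, called after "Emit:" by a JSON object that holds its "name" and its "arguments". move_arm: Moves the arm, as the interface text tells. Its arguments: {"type":"object","properties":{"series":{"type":"array"}},"required":["series"]}

```bash
mkdir -p pics; cat > h.py <<'E'
import numpy as np, cv2
from station import r
def ray(c,px):
    d=np.array([(px[0]-c['cx'])/c['fx'],-(px[1]-c['cy'])/c['fy'],-1.])
    return np.array(c['origin']),np.array(c['orientation'])@d
def at(c,px,z):
    o,d=ray(c,px); return o+d*(z-o[2])/d[2]
def tri(obs):
    A=np.zeros((3,3));b=np.zeros(3)
    for c,p in obs:
        o,d=ray(c,p);d=d/np.linalg.norm(d);M=np.eye(3)-np.outer(d,d);A+=M;b+=M@o
    return np.linalg.solve(A,b)
E
python3 - <<'E'
from h import *
np.set_printoptions(precision=4,suppress=True)
C={}
for n in("top","side"):
    c=C[n]=r.capture(n);print(n,[k for k in c],c['origin'])
    cv2.imwrite(f'pics/{n}0.png',c['img'][...,::-1])
    for t,z in(("stick_center",.034),("thin_stick_center",.029),("short_cell_center",.034),("holder",0)):
        for p in r.pinpoint(t,n)[:3]: print(n,t,p['centre'],round(p['score'],2),at(c,p['centre'],z))
        for p in r.cut_out(t,n)[:3]: 
            rc=cv2.minAreaRect(np.argwhere(p['pixels'])[:,::-1].astype(np.float32)); print('  cut',p['centre'],round(p['score'],2),rc)
s=r.sense();print(s)
E
```

```text
top ['img', 'fx', 'fy', 'cx', 'cy', 'origin', 'orientation'] [ 0.366  -0.0019  0.8673]
top stick_center [369.0, 92.1] 0.7 [ 0.7181 -0.1247  0.034 ]
top stick_center [323.1, 249.9] 0.7 [ 0.3467 -0.0148  0.034 ]
top stick_center [401.5, 239.2] 0.68 [ 0.3707 -0.1922  0.034 ]
  cut [377.9, 163.0] 0.98 ((376.22760009765625, 160.6427459716797), (12.566492080688477, 57.54252243041992), 6.632514953613281)
  cut [321.3, 252.7] 0.82 ((324.43115234375, 252.45738220214844), (11.498824119567871, 57.979984283447266), 31.75948143005371)
  cut [368.2, 90.2] 0.61 ((365.5310363769531, 91.46460723876953), (53.148685455322266, 10.443483352661133), 86.18592071533203)
top thin_stick_center [412.8, 162.7] 0.87 [ 0.5481 -0.2246  0.029 ]
  cut [412.3, 166.0] 0.64 ((409.9205017089844, 164.49365234375), (7.894777774810791, 55.62229919433594), 4.573921203613281)
top short_cell_center [446.1, 165.1] 0.9 [ 0.5413 -0.3002  0.034 ]
  cut [444.9, 165.7] 0.73 ((445.6808776855469, 164.46243286132812), (13.495163917541504, 31.72239875793457), 6.709836959838867)
top holder [246.5, 187.0] 0.75 [0.4952 0.1681 0.    ]
  cu
[... 1215 characters left out ...]
  cut [336.9, 151.4] 0.94 ((329.94293212890625, 151.83047485351562), (30.823530197143555, 94.64706420898438), 61.927513122558594)
{'time_s': 0.9, 'joints': array([ 85.8058,  22.0411,   0.4511,  -0.0013, -68.4126, -14.8158]), 'joint_velocities': array([ 0.0089, -0.0041,  0.0181, -0.0722, -0.0341,  0.0117]), 'effort': array([ -0.0001, -39.0454,  18.762 ,   4.2243,   0.0154,  -0.    ]), 'tcp_pos': array([0.2036, 0.5909, 0.2225]), 'ee_rot': array([[ 0.9455, -0.3257, -0.    ],
       [-0.3257, -0.9455, -0.    ],
       [-0.    ,  0.    , -1.    ]]), 'wrist_force': array([-0.1377,  0.1411,  0.4429]), 'moment': array([0.0318, 0.0223, 0.0047]), 'gripper_force': 0.0, 'gripper_width': 1.0010105051645}
```

View pics/top0.png

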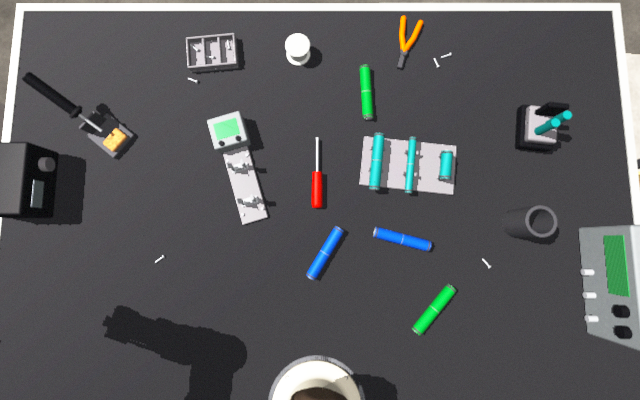

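View pics/side0.png

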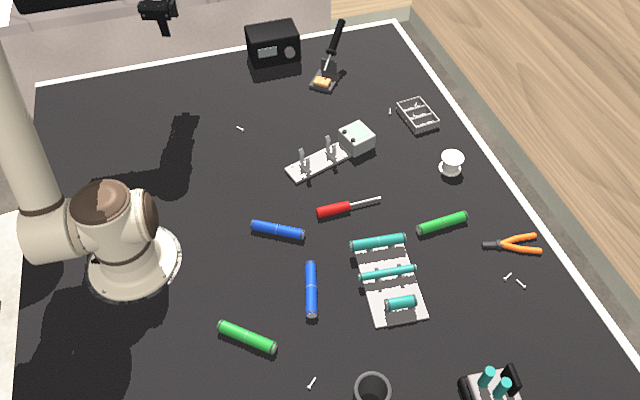

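The candidates in the top view are teal at (377,161), (411,164) and (446,165). (377,161) is both long and thick, 57x12.6 px against 8 px wide for the thin one and 32 px long for the short one. The blue and green sticks are look-alikes. I'll confirm this in a crop and measure.

```bash
python3 - <<'E'
from h import *
np.set_printoptions(precision=4,suppress=True)
ims=[]
for n,box,hb in(("top",(355,125,465,200),(200,105,280,230)),("side",(340,225,440,330),(280,115,380,185))):
    c=r.capture(n);im=c['img'];hsv=cv2.cvtColor(im,cv2.COLOR_RGB2HSV)
    m=cv2.inRange(hsv,(80,90,50),(98,255,255))
    k,l,st,ce=cv2.connectedComponentsWithStats(m)
    for i in range(1,k):
        if st[i,4]>120 and box[0]<ce[i][0]<box[2] and box[1]<ce[i][1]<box[3]:
            rc=cv2.minAreaRect(np.argwhere(l==i)[:,::-1].astype(np.float32))
            p=cv2.boxPoints(rc);e=sorted([np.linalg.norm(p[0]-p[1]),np.linalg.norm(p[1]-p[2])])
            if np.linalg.norm(p[0]-p[1])<np.linalg.norm(p[1]-p[2]): a,b=(p[0]+p[1])/2,(p[2]+p[3])/2
            else: a,b=(p[1]+p[2])/2,(p[3]+p[0])/2
            A,B=at(c,a,.034),at(c,b,.034)
            print(n,ce[i],e,A[:2],B[:2],'mid',((A+B)/2)[:2],'len',np.linalg.norm(A-B),'ang',np.degrees(np.arctan2(*(A-B)[1::-1])))
    for b,s in((box,4),(hb,4)):
        ims.append(cv2.resize(im[b[1]:b[3],b[0]:b[2],::-1],(400,300) if 0 else None,fx=s,fy=s,interpolation=cv2.INTER_CUBIC))
H=600;W=800;o=np.zeros((950,850,3),np.uint8)
o[0:300,0:440]=ims[0];o[0:500,450:770]=ims[1];o[510:930,0:400]=ims[2];o[510:790,410:810]=ims[3]
cv2.imwrite('pics/crop.png',cv2.resize(o,(536,600),interpolation=cv2.INTER_AREA))
E
```

```text
top [376.4114 160.1306] [np.float32(11.2631), np.float32(50.964012)] [ 0.6137 -0.1458] [ 0.4935 -0.1324] mid [ 0.5536 -0.1391] len 0.1209311034963976 ang -6.365020136422985
top [410.3599 163.7018] [np.float32(7.976436), np.float32(52.613804)] [ 0.6088 -0.2242] [ 0.4848 -0.211 ] mid [ 0.5468 -0.2176] len 0.12466309380065124 ang -6.065388451212194
top [445.7903 163.7378] [np.float32(11.351061), np.float32(24.54287)] [ 0.5749 -0.3034] [ 0.5171 -0.2966] mid [ 0.546 -0.3  ] len 0.05819319559155288 ang -6.726005828439658
side [391.     239.0938] [np.float32(11.014731), np.float32(24.166641)] [ 0.613  -0.1468] [ 0.5561 -0.1406] mid [ 0.5846 -0.1437] len 0.05731384931927361 ang -6.2400487610073165
side [365.444  243.3246] [np.float32(10.889441), np.float32(25.03161)] [ 0.5533 -0.1405] [ 0.4954 -0.1326] mid [ 0.5243 -0.1365] len 0.05847805425709874 ang -7.79396442006779
side [387.3852 271.9781] [np.float32(8.053051), np.float32(51.959244)] [ 0.6026 -0.229 ] [ 0.4861 -0.2162] mid [ 0.5444 -0.2226] len 0.11719517235353884 ang -6.285237409774889
side [402.097  302.0858] [np.float32(11.672308), np.float32(24.495459)] [ 0.5719 -0.3038] [ 0.5193 -0.2971] mid [ 0.5456 -0.3004] len 0.05296945591478497 ang -7.191793428732475
```

View pics/crop.png

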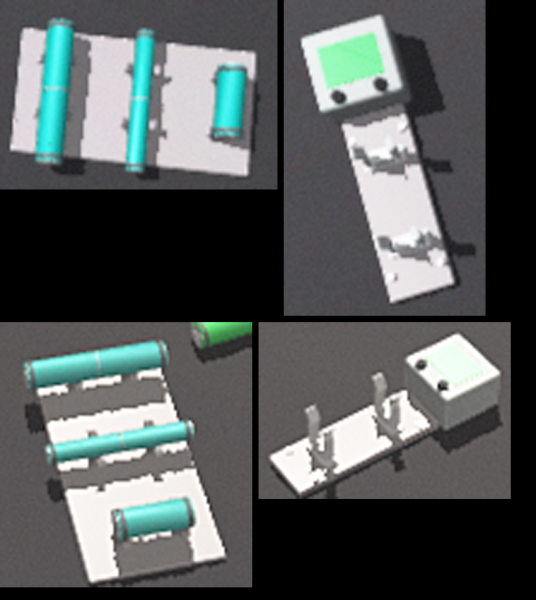

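The crop confirms it: the left teal stick in the rack is long and thick with a grey ring, the middle one is thin and the right one is short. The tester shows two clips with the case up and to the left. I'll move above the tester first for a wrist view of the clips.

Emit:
{"name": "move_arm", "arguments": {"series": [[[0,0,0],[0.07,0.05,-0.005],0.6],[[0,0,0],[0.07,0.05,-0.005],0.6],[[0,0,0],[0.07,0.05,-0.005],0.6],[[0,0,0],[0.07,0.05,-0.005],0.6],[[0,0,0],[0.07,0.05,-0.005],0.6],[[0,0,0],[0.07,0.05,-0.005],0.6],[[0,0,0],[0.07,0.05,-0.005],0.6],[[0,0,0],[0.07,0.05,-0.005],0.6],[[0,0,0],[0.07,0.05,-0.005],0.6],[[0,0,0],[0.07,0.05,-0.005],0.6],[[0,0,0],[0.07,0.05,-0.005],0.6],[[0,0,0],[0,0,0],0.6]]}}

```text
time_s: 2.2
tcp_pos: [0.48, 0.2021, 0.2505]
ee_rot: [[0.944, -0.331, 0.001], [-0.331, -0.944, -0.0], [0.001, -0.0, -1.0]]
wrist_force: [-0.6, -1.1, 0.6]
gripper_width: 0.599
gripper_force: 0.0
```

```bash
python3 - <<'E'
from h import *
np.set_printoptions(precision=4,suppress=True)
s=r.sense();print(s['time_s'],s['tcp_pos'],s['ee_rot'],s['gripper_width'])
c=r.capture("wrist");print(c['origin'],c['orientation'],c['fx'],c['cx'],c['cy'])
for p in r.pinpoint("holder","wrist")[:2]: print(p['centre'],p['score'],at(c,p['centre'],0))
cv2.imwrite('pics/w1.png',c['img'][...,::-1])
E
```

```text
2.2 [0.48   0.2021 0.2505] [[ 0.9436 -0.3312  0.0009]
 [-0.3312 -0.9436 -0.0003]
 [ 0.001  -0.     -1.    ]] 0.5991097186309959
[0.5438 0.1798 0.4131] [[-0.331   0.9145  0.2325]
 [-0.9436 -0.321  -0.0808]
 [ 0.0008 -0.2461  0.9692]] 322.9747299375152 318.15382901036503 197.714602789681
[335.4, 146.4] 0.85 [0.5009 0.1714 0.    ]
```

View pics/w1.png

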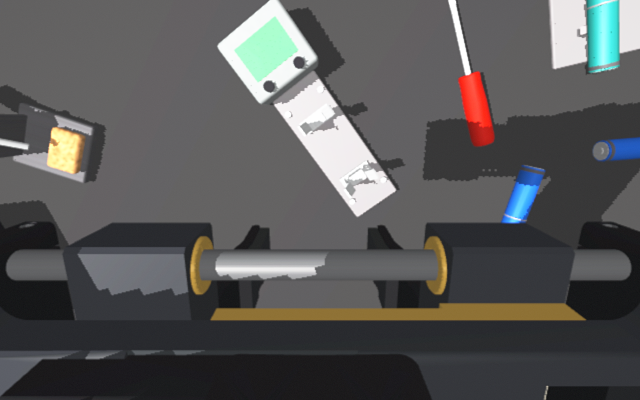

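The wrist view shows the bed's left edge from (275,105) to (358,216), its right edge from (318,72) to (396,189), and clips at about (320,120) and (363,180). I'll fit the bed edges in a rectified image at z=10 mm.

```bash
cat > rect.py <<'E'
from h import *
def rectify(c,o,yaw,z,half=(.12,.06),s=2000):
    "image in holder-like axes: columns = x, rows = -y"
    w,h=int(2*half[0]*s),int(2*half[1]*s)
    cs,sn=np.cos(yaw),np.sin(yaw);R=np.array(c['orientation'])
    q=[];p=[]
    for a in(-1,1):
        for b in(-1,1):
            X=np.array([o[0]+cs*a*half[0]-sn*b*half[1],o[1]+sn*a*half[0]+cs*b*half[1],z])
            v=R.T@(X-c['origin']);p.append([c['cx']-c['fx']*v[0]/v[2],c['cy']+c['fy']*v[1]/v[2]])
            q.append([(a+1)*w/2,(1-b)*h/2])
    H=cv2.getPerspectiveTransform(np.float32(p),np.float32(q))
    return cv2.warpPerspective(c['img'],H,(w,h),flags=cv2.INTER_CUBIC)
E
python3 - <<'E'
from rect import *
np.set_printoptions(precision=4,suppress=True)
o=np.array([.499,.1695]);out=[]
for n in("wrist","top"):
    c=r.capture(n)
    for e in [[(275,105),(358,216)],[(318,72),(396,189)]] if n=="wrist" else []:
        A,B=at(c,e[0],.01),at(c,e[1],.01);print(A,B,np.degrees(np.arctan2(*(A-B)[1::-1])))
    yaw=np.radians(15.5)
    im=rectify(c,o,yaw,.01);g=cv2.cvtColor(im,cv2.COLOR_RGB2GRAY)
    xs=[];up=[];lo=[]
    for x in range(-75,66,3):
        col=g[:,int((x/1000+.12)*2000)]; b=np.flatnonzero(col>130)
        if len(b): xs.append(x);up.append((.06-b[0]/2000)*1e3);lo.append((.06-b[-1]/2000)*1e3)
    xs=np.array(xs);
    for e in(up,lo):
        e=np.array(e);m=abs(e-np.median(e))<6
        for _ in range(4):
            k=np.polyfit(xs[m],e[m],1);m=abs(e-np.polyval(k,xs))<1.5
        print(n,'edge y mm',k[1],'yaw corr deg',np.degrees(np.arctan(k[0])),m.sum(),len(xs))
    row=g[100:140].mean(0);b=np.flatnonzero(row>110);print('near end x',b[0]/2-120)
    out.append(cv2.resize(im,(720,360)) if 0 else im)
v=np.vstack(out)[...,::-1].copy()
for k in(0,240):
    for x in(-42,0,42): cv2.line(v,(240+2*x,k),(240+2*x,k+15),(0,0,255),1)
    cv2.line(v,(0,k+120),(25,k+120),(0,0,255),1)
cv2.imwrite('pics/rect.png',cv2.resize(v,(600,600)))
E
```

```text
[0.5706 0.2272 0.01  ] [0.405  0.1748 0.01  ] 17.530536540127617
[0.5888 0.1663 0.01  ] [0.4235 0.1181 0.01  ] 16.23794091382848
wrist edge y mm 32.369680851063826 yaw corr deg 1.4980853804418577 47 47
wrist edge y mm -29.32562442183163 yaw corr deg 1.4616704180422235 47 47
near end x -88.5
top edge y mm 32.207898550724636 yaw corr deg 1.2370644269352222 24 46
top edge y mm -29.058734769056382 yaw corr deg 1.3209458651250265 40 46
near end x -88.5
```

View pics/rect.png

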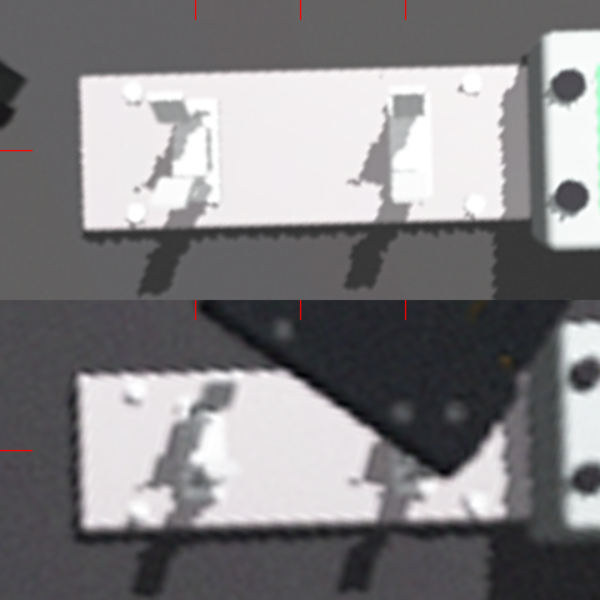

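Holder is at about (0.500, 0.171) with yaw 16.9°. The top and wrist views agree. Next I go above the stick, turn to -6.3° and lower.

Emit:
{"name": "move_arm", "arguments": {"series": [[[0,0,0],[0.046,0.074,0],0.6],[[0,0,0],[0.046,0.074,0],0.6],[[0,0,0],[0.046,0.074,0],0.6],[[0,0,0],[0.046,0.074,0],0.6],[[0,0,0],[0.046,0.074,0],0.6],[[0,0,0],[0.046,0.074,0],0.6],[[0,0,0],[0.046,0.074,0],0.6],[[0,0,0],[0.046,0.074,0],0.6],[[0,0,-0.76],[0,0,0.08],0.6],[[0,0,-0.76],[0,0,0.08],0.6],[[0,0,-0.76],[0,0,0.08],0.6],[[0,0,0],[0,0,0],0.6]]}}

```text
time_s: 3.6
tcp_pos: [0.5514, -0.1327, 0.1245]
ee_rot: [[0.995, -0.103, -0.013], [-0.103, -0.995, 0.001], [-0.013, 0.0, -1.0]]
wrist_force: [-0.0, 0.3, 0.6]
gripper_width: 0.6
gripper_force: 0.0
```

```bash
python3 - <<'E'
from rect import *
np.set_printoptions(precision=4,suppress=True)
s=r.sense();print(s['tcp_pos'],s['ee_rot'])
c=r.capture("wrist");cv2.imwrite('pics/w2.png',c['img'][...,::-1])
R=s['ee_rot'];print('tool delta',R.T@(np.array([.5545,-.1395,.015])-s['tcp_pos'])/.5,'yaw',np.degrees(np.arctan2(R[1,0],R[0,0])))
E
```

```text
[ 0.5514 -0.1327  0.1245] [[ 0.9946 -0.1029 -0.0129]
 [-0.1029 -0.9947  0.0011]
 [-0.013   0.0003 -0.9999]]
tool delta [0.0104 0.0127 0.2189] yaw -5.907505154975252
```

View pics/w2.png

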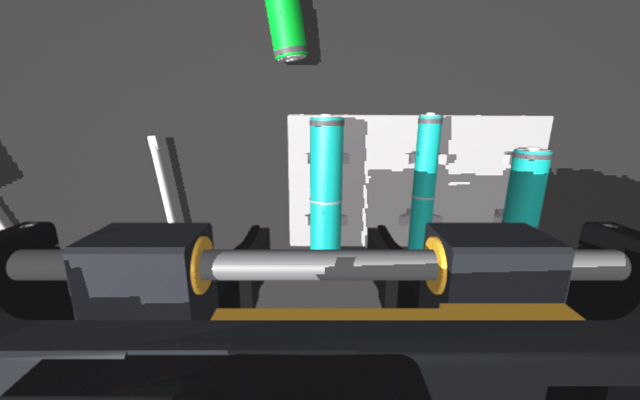

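The ring is at (325,203), the far V support at (325,157) and the near one at (325,219). All are between the fingers. I'll check the positions.

```bash
python3 - <<'E'
from rect import *
np.set_printoptions(precision=4,suppress=True)
s=r.sense();R=s['ee_rot'];print(s['tcp_pos'],R[2])
c=r.capture("wrist")
print('ring',at(c,(325,203),.047),'V',at(c,(325,157),.028),at(c,(325,219),.028),'top end',at(c,(326.5,122),.045))
print(at(c,(325,230),.047))
E
```

```text
[ 0.5542 -0.1332  0.1281] [-0.006  0.001 -1.   ]
ring [ 0.5544 -0.1389  0.047 ] V [ 0.5877 -0.1426  0.028 ] [ 0.535  -0.1374  0.028 ] top end [ 0.6156 -0.1461  0.045 ]
[ 0.5321 -0.1367  0.047 ]
```

Emit:
{"name": "move_arm", "arguments": {"series": [[[0,0,-0.05],[0.007,0.011,0],0.6],[[0,0,0],[0,0,0.05],0.6],[[0,0,0],[0,0,0.05],0.6],[[0,0,0],[0,0,0],0.6],[[0,0,0],[0,0,0],0.6],[[0,0,0],[0,0,0],0.6]]}}

```text
time_s: 4.3
tcp_pos: [0.5603, -0.1403, 0.0825]
ee_rot: [[0.995, -0.098, 0.005], [-0.098, -0.995, -0.0], [0.005, -0.0, -1.0]]
wrist_force: [0.3, -0.6, -0.1]
gripper_width: 0.602
gripper_force: 0.0
```

Emit:
{"name": "move_arm", "arguments": {"series": [[[0,0,0.12],[-0.006,-0.002,0.035],0.6],[[0,0,0],[0,0,0.035],0.6],[[0,0,0],[0,0,0.035],0.6],[[0,0,0],[0,0,0.027],0.6],[[0,0,0],[0,0,0],0.6],[[0,0,0],[0,0,0],0.6],[[0,0,0],[0,0,0],0.6]]}}

```text
time_s: 5.0
tcp_pos: [0.5566, -0.1389, 0.0152]
ee_rot: [[0.994, -0.11, 0.002], [-0.11, -0.994, -0.0], [0.002, -0.0, -1.0]]
wrist_force: [-0.3, -0.0, 0.0]
gripper_width: 0.599
gripper_force: 0.0
```

On target. Now I grip.

Emit:
{"name": "move_arm", "arguments": {"series": [[[0,0,0],[0,0,0],0],[[0,0,0],[0,0,0],0],[[0,0,0],[0,0,0],0],[[0,0,0],[0,0,0],0],[[0,0,0],[0,0,0],0],[[0,0,0],[0,0,0],0],[[0,0,0],[0,0,0],0],[[0,0,0],[0,0,0],0]]}}

```text
time_s: 5.8
tcp_pos: [0.5556, -0.1391, 0.0142]
ee_rot: [[0.994, -0.11, -0.0], [-0.11, -0.994, -0.0], [0.0, 0.0, -1.0]]
wrist_force: [-0.4, -3.2, 1.6]
gripper_width: 0.283
gripper_force: 30.0
```

Emit:
{"name": "move_arm", "arguments": {"series": [[[0,0,0],[0,0,-0.02],0],[[0,0,0],[0,0,-0.04],0],[[0,0,0],[0,0,-0.05],0],[[0,0,0],[0,0,-0.05],0],[[0,0,-0.5],[0,0,-0.05],0],[[0,0,-0.7],[0,0,-0.03],0],[[0,0,-0.8],[0,0,0],0],[[0,0,-0.8],[0,0,0],0],[[0,0,-0.8],[0,0,0],0],[[0,0,-0.45],[0,0,0],0],[[0,0,0],[0,0,0],0],[[0,0,0],[0,0,0],0]]}}

```text
time_s: 7.0
tcp_pos: [0.5554, -0.1385, 0.1341]
ee_rot: [[0.957, 0.289, -0.0], [0.289, -0.957, 0.0], [-0.0, -0.0, -1.0]]
wrist_force: [-0.3, 0.3, -2.0]
gripper_width: 0.292
gripper_force: 30.0
```

Emit:
{"name": "move_arm", "arguments": {"series": [[[0,0,0],[0.004,-0.035,0],0],[[0,0,0],[0.008,-0.07,0],0],[[0,0,0],[0.008,-0.07,0],0],[[0,0,0],[0.008,-0.07,0],0],[[0,0,0],[0.008,-0.07,0],0],[[0,0,0],[0.009,-0.07,0],0],[[0,0,0],[0.009,-0.07,0],0],[[0,0,0],[0.009,-0.07,0],0],[[0,0,0],[0.007,-0.06,0],0],[[0,0,0],[0.004,-0.04,0],0],[[0,0,0],[0,0,0],0],[[0,0,0],[0,0,0],0]]}}

```text
time_s: 8.2
tcp_pos: [0.5, 0.1711, 0.134]
ee_rot: [[0.957, 0.29, -0.001], [0.29, -0.957, -0.0], [-0.001, 0.0, -1.0]]
wrist_force: [0.2, -0.4, -2.9]
gripper_width: 0.287
gripper_force: 30.0
```

```bash
python3 - <<'E'
from rect import *
np.set_printoptions(precision=4,suppress=True)
s=r.sense();R=s['ee_rot'];print(s['tcp_pos'],R,s['gripper_width'])
c=r.capture("wrist");C=r.capture("side")
print('holder',[ (p['centre'],at(C,p['centre'],0)) for p in r.pinpoint("holder","side")[:1]])
for n,k in(("wrist",c),("side",C)):
    for p in r.pinpoint("stick_center",n)[:4]: print(n,p['centre'],round(p['score'],2),at(k,p['centre'],s['tcp_pos'][2]+.019))
a=C['img'][90:215,250:410,::-1]
a=cv2.resize(a,None,fx=4,fy=4,interpolation=cv2.INTER_CUBIC)[:,:640]
cv2.imwrite('pics/w3.png',cv2.resize(np.vstack([c['img'][...,::-1][:240],a]),(525,600)))
E
```

```text
[0.5    0.1711 0.134 ] [[ 0.9569  0.2904 -0.0005]
 [ 0.2904 -0.9569 -0.0002]
 [-0.0005  0.     -1.    ]] 0.2871253962326942
holder [([320.2, 163.6], array([0.506 , 0.1652, 0.    ]))]
wrist [316.5, 268.6] 0.66 [0.4955 0.1702 0.153 ]
side [277.8, 228.3] 0.91 [ 0.3291 -0.1202  0.153 ]
side [313.5, 122.1] 0.83 [0.4911 0.1671 0.153 ]
side [440.8, 221.1] 0.76 [ 0.6593 -0.2046  0.153 ]
side [309.5, 287.3] 0.62 [ 0.3534 -0.2723  0.153 ]
```

View pics/w3.png

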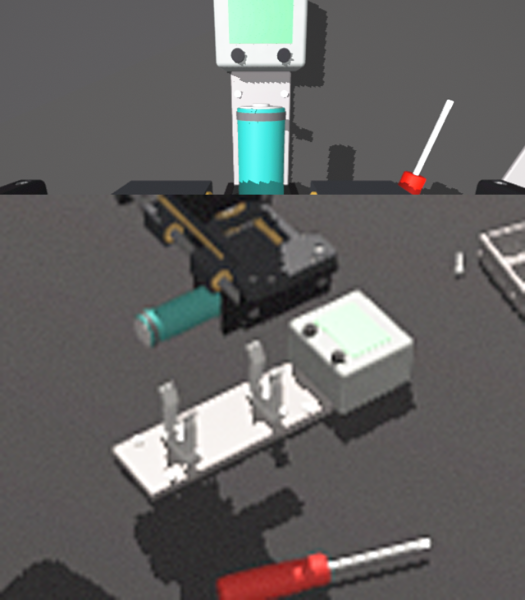

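The stick is held level and lines up with the bed: stick end and bed are both centred on the same column in the wrist view. I'll lower it to just above the mouths, then press slowly.

Emit:
{"name": "move_arm", "arguments": {"series": [[[0,0,0],[0.004,0,0.03],0],[[0,0,0],[0,0,0.05],0],[[0,0,0],[0,0,0.04],0],[[0,0,0],[0,0,0.02],0],[[0,0,0],[0,0,0],0],[[0,0,0],[0,0,0],0]]}}

```text
time_s: 9.05
tcp_pos: [0.5029, 0.1716, 0.0647]
ee_rot: [[0.957, 0.29, 0.001], [0.29, -0.957, 0.0], [0.001, -0.0, -1.0]]
wrist_force: [-0.2, 0.3, -2.1]
gripper_width: 0.289
gripper_force: 30.0
```

Emit:
{"name": "move_arm", "arguments": {"series": [[[0,0,0],[0,0,0.01],0],[[0,0,0],[0,0,0.01],0],[[0,0,0],[0,0,0.01],0],[[0,0,0],[0,0,0.01],0],[[0,0,0],[0,0,0],0]]}}

```text
time_s: 9.55
tcp_pos: [0.5017, 0.1712, 0.0432]
ee_rot: [[0.957, 0.29, -0.002], [0.29, -0.957, -0.001], [-0.002, 0.0, -1.0]]
wrist_force: [0.3, 0.3, -1.9]
gripper_width: 0.288
gripper_force: 30.0
```

Emit:
{"name": "move_arm", "arguments": {"series": [[[0,0,0],[0,0,0.008],0],[[0,0,0],[0,0,0.008],0],[[0,0,0],[0,0,0.006],0],[[0,0,0],[0,0,0],0]]}}

```text
time_s: 9.95
tcp_pos: [0.5046, 0.1728, 0.0354]
ee_rot: [[0.956, 0.292, 0.005], [0.292, -0.956, 0.002], [0.006, -0.0, -1.0]]
wrist_force: [-0.4, -0.0, 9.4]
gripper_width: 0.291
gripper_force: 30.0
```

Emit:
{"name": "move_arm", "arguments": {"series": [[[0,0,0],[0,0,0.006],0],[[0,0,0],[0,0,0.006],0],[[0,0,0],[0,0,0.006],0],[[0,0,0],[0,0,0.002],0],[[0,0,0],[0,0,0],0],[[0,0,0],[0,0,0],0]]}}

```text
time_s: 10.55
tcp_pos: [0.5022, 0.1718, 0.0224]
ee_rot: [[0.957, 0.29, -0.0], [0.29, -0.957, 0.0], [-0.0, -0.0, -1.0]]
wrist_force: [2.6, 3.3, -6.8]
gripper_width: 0.289
gripper_force: 30.0
```

Emit:
{"name": "move_arm", "arguments": {"series": [[[0,0,0],[0,0,0.002],0],[[0,0,0],[0,0,0.002],0],[[0,0,0],[0,0,0],0],[[0,0,0],[0,0,0],0]]}}

```text
time_s: 10.95
tcp_pos: [0.5021, 0.1718, 0.0217]
ee_rot: [[0.957, 0.29, 0.0], [0.29, -0.957, 0.0], [0.0, -0.0, -1.0]]
wrist_force: [-2.6, 3.9, 5.0]
gripper_width: 0.288
gripper_force: 30.0
```

It's bottomed out: 2 mm commanded gave 0.7 mm of travel and the force turned upward. I'll release and lift away.

Emit:
{"name": "move_arm", "arguments": {"series": [[[0,0,0],[0,0,0],0.6],[[0,0,0],[0,0,0],0.6],[[0,0,0],[0,0,0],0.6],[[0,0,0],[0,0,0],0.6],[[0,0,0],[0,0,0],0.6],[[0,0,0],[0,0,0],0.6]]}}

```text
time_s: 11.55
tcp_pos: [0.5022, 0.1714, 0.0209]
ee_rot: [[0.957, 0.29, -0.0], [0.29, -0.957, -0.0], [-0.0, 0.0, -1.0]]
wrist_force: [0.7, -0.4, 0.2]
gripper_width: 0.588
gripper_force: 0.0
```

Emit:
{"name": "move_arm", "arguments": {"series": [[[0,0,0],[0,0,-0.02],0.6],[[0,0,0],[0,0,-0.05],0.6],[[0,0,0],[0,0,-0.08],0.6],[[0,0,0],[0,0,-0.08],0.6],[[0,0,0],[0,0,-0.08],0.6],[[0,0,0],[-0.06,0,-0.06],0.6],[[0,0,0],[-0.06,0,0],0.6],[[0,0,0],[0,0,0],0.6],[[0,0,0],[0,0,0],0.6]]}}

```text
time_s: 12.45
tcp_pos: [0.4447, 0.1541, 0.2071]
ee_rot: [[0.957, 0.291, 0.002], [0.291, -0.957, 0.001], [0.002, -0.001, -1.0]]
wrist_force: [0.9, -0.3, 0.5]
gripper_width: 0.6
gripper_force: 0.0
```

```bash
python3 - <<'E'
from rect import *
np.set_printoptions(precision=4,suppress=True)
c=r.capture("wrist");C=r.capture("side");o=np.array([.4998,.1713]);yw=np.radians(16.9)
M=np.array([[np.cos(yw),np.sin(yw)],[-np.sin(yw),np.cos(yw)]])
for n,k in(("wrist",c),("side",C)):
    for p in r.pinpoint("stick_center",n)[:4]: print(n,p['centre'],round(p['score'],2),M@(at(k,p['centre'],.042)[:2]-o))
a=cv2.resize(C['img'][110:200,270:390,::-1],(640,480),interpolation=cv2.INTER_CUBIC)
cv2.imwrite('pics/w4.png',cv2.resize(np.vstack([c['img'][...,::-1][:260],a]),(519,600)))
E
```

```text
wrist [316.5, 124.2] 0.79 [0.0017 0.0008]
side [277.4, 228.2] 0.91 [-0.2148 -0.1552]
side [441.0, 220.0] 0.79 [ 0.1177 -0.3535]
side [313.0, 285.7] 0.74 [-0.2296 -0.3294]
side [318.0, 152.1] 0.66 [ 0.0011 -0.0027]
```

View pics/w4.png

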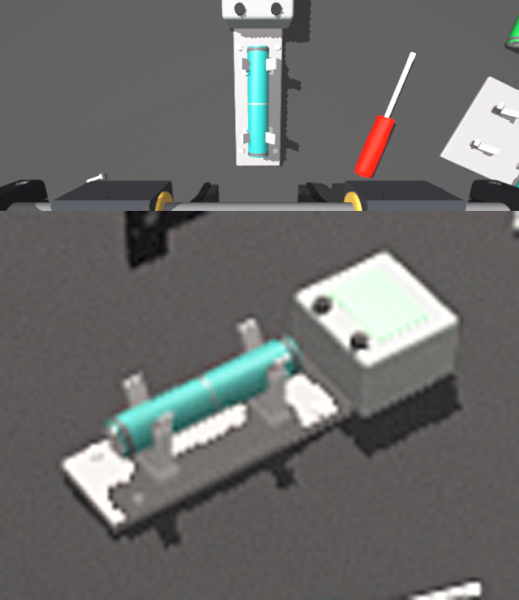

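The stick sits level in both clips, about 2 mm off centre with the ring midway, and the gripper is clear of it. I'm handing in.

```bash
python3 -c "
from station import r
print(r.finish_job())"
```

```text
the job is handed in; nothing more can be done
None
```

The thick long stick is snapped home in both tester clips, about 2 mm off centre by camera, and the gripper is clear; I never gripped the thin stick or short cell, and the job was handed in at about 12.5 s, though it returned no verdict.

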